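# Hold the ink caddy up while the bench is wiped

### The arm

A 6-joint arm with a two-finger parallel gripper is mounted at the origin on the work surface. World frame = base frame: x ahead of the robot, y to its left, z up, the work surface at z = 0. Lengths are in mm, angles in rad, forces in N, time in s.
With the tool pointing down it reaches from about 325 to 775 mm from the base axis. Payload 9.3 kg.
Tool frame: the origin (TCP) lies midway between the tips of the shut fingers; the grasp point (between the pads) lies 19 mm behind it; z points along the fingers, y is the line along which they close (so a half turn about z gives the same grasp; the last joint's range is limited). The gripper opens to 85 mm and grips with 20 to 120 N. Pads are 22 mm wide; open, the fingers measure 114 mm over their backs; the gripper's body (76 mm by 85 mm) begins 54 mm behind the grasp point. The pads swing forward as they close: fully open they stand 13 mm farther back than shut.
Start: joints at [1.166, 0.259, 0.021, 1.334, 0, 1.418], TCP at [137.033, 532.653, 231.279] pointing down, gripper open.
Joint ranges: [-3.04, 3.04], [-0.91, 1.82], [-1.04, 1.36], [-1.92, 1.95], [-1.52, 1.45], [-3.14, 3.14]. Speed limits (rad/s): [2.22, 2.22, 2.79, 3.14, 3.14, 3.14].

### API

Orientations are given as [roll, pitch, yaw] about the fixed x, y, z axes, in that order (R = Rz(yaw) Ry(pitch) Rx(roll)).
In Python, from rig import manip gives the robot as it stands. The module is installed in compiled form; this text tells all that it offers.
- The arm moves only by the tool carry_out, never from a script. Its argument "rows" is a list of rows, each a list of 5 numbers: the closure, from -1 (fully open) to 1 (shut), so that 0 is half open, then the shift along the tool's x, y, z in m, then the turn about the tool's z in rad. In form: [[hand, dx, dy, dz, spin], ...]. A call has 1 to 12 rows; each row is the pose to reach, as a shift and turn from the pose commanded when the call began, along the tool's axes at that moment; what a row does not reach only later rows make up. A row lasts 1/12 s, in which the tool goes at most 41.7 mm and 7.16 degrees, less where a joint would pass 70% of its speed; a pose out of reach is approached as far as the arm can. A call with a gripper value outside its range is refused whole. The fingers move at their own pace and stop on an object; the grip force is fixed at half the most. Time passes only in rows, so rows that repeat a pose let the fingers close. It gives the time, the measured TCP pose, the force, the opening and the grip force at its end, in the units of the state.
- manip.get_state(): the state, without advancing time (a new reading comes with each control period).
- manip.camera(name): name is "scene" or "top" or "wrist"; returns the picture (480x640x3 uint8, blue, green, red); there is no depth.
- manip.camera_params(name): a dict with "K" (3x3 intrinsics, pixels), "k1" (the pictures are not rectified: a ray, as slopes to the right and down, at radius r is drawn at 1 + k1 r^2 times it, then the intrinsics apply), "extrinsics" (4x4, takes a point from world to camera coordinates). Camera axes: x right, y down, z forward; pixel columns grow to the right and rows downward; lengths in mm; the calibration is good to about 2 mm. A picture is of the moment at which its call begins: read the wrist's pose just before it. camera_params takes no time and is no camera call; for the wrist camera it gives the pose at the moment of the call.
- manip.hand_in(): hands the job in; it is judged then, once.
Trained networks look in the newest picture that a camera, given by its name, has taken for a name from the list of things; names that differ only in an ending like _2 or _b are one class to them, and where a whole thing is asked for, a point or a joint stands for the part that bears it (a point fixed in the world has none). Each returns a list of dicts, best first, with "score" (0 to 1); they miss things now and then, are a little off and sometimes report something else, mostly with a low value. They report only what shows in the picture. A call takes as long as a camera call. They do not tell look-alikes from the thing itself.
- manip.find_in(camera, target): "box" ([centre column, centre row, width, height] in pixels, round what is visible of it).
The state is a dict: "time": time; "joint_pos": joint angles; "qvel": joint speeds; "joint_efforts": joint torques, N m; "tool_pos": TCP position; "ee_rot": TCP orientation; "force": force on the tool from outside, world axes, zero at the start; "ft_torque": the same for the moment, N m; "grip_width": finger opening in mm; "finger_force": force on a finger pad.
Only numpy, scipy, OpenCV 4.12 (cv2) and the standard library are available. Lean on these libraries where they do the work, as an engineer would, in place of code of your own. Each camera call takes 0.05 s, during which the arm holds its last target. There are 200 camera calls.

### The job

The ink caddy must come off the bench so that the bench can be wiped under it: take it by its wooden grip, slide it along the bench out from under the shelf until it is fully clear, without bumping the shelf, then raise it in front of the shelf to about 15 cm above the bench. Keep it level all the way, with its pots standing in it, and leave everything else where it is. Finish while holding it up there, still and level: do not put it down.

Things in the scene. Friction and masses are not known exactly. Their poses are not given: they have to be found in the camera images.
- caddy: ink caddy: loose aluminium tray 260 mm long (its x) by 175 mm wide (y), rim 38 mm and floor 8 mm above its underside, a wooden grip over its middle; 0.3 to 0.5 kg empty, up to 0.88 kg with its pots. Origin: centre of its underside, on the bench; z up. It starts in either bay of the shelf, turned up to 0.06 rad from it, up to 8 mm off the bay's middle
- caddy_grip (a point): centre of the caddy's wooden grip, 115 mm above the caddy's origin; caddy's axes. A bar 100 mm long (x), 26 mm wide (y), 20 mm high, carried by straps 44 mm either side of its middle; always in front of the shelf. Take it across its width from above, near its middle; free below down to the pots (tops up to 70 mm above the bench)
- caddy_rear (a point): middle of the caddy's far edge, 130 mm along +x from the caddy's origin, at underside height; it starts 40 to 70 mm deep under the shelf. The caddy is fully clear when this edge, corners included, is in front of the shelf's front edge (10 mm or more is safe)
- shelf: fixed low plywood shelf, 500 mm wide (y), 250 deep (x), board underside 92 and top 107 mm above the bench, turned up to 0.22 rad. Origin: middle of its front edge, at bench height; x points inwards: things come out along -x. 15 mm uprights at the ends and middle leave two bays 227 mm wide, centred at y = +121 and -121 mm. Screens and an ink pot stand on it, up to 182 mm high, 60 mm behind its edge
- jar1: closed plastic ink jar standing in the caddy, 52 mm diameter, 62 mm high, about 90 g, loose; origin: centre of its underside, z up. The three jars are alike
- jar2: closed plastic ink jar standing in the caddy, 52 mm diameter, 62 mm high, about 90 g, loose; origin: centre of its underside, z up. The three jars are alike
- jar3: closed plastic ink jar standing in the caddy, 52 mm diameter, 62 mm high, about 90 g, loose; origin: centre of its underside, z up. The three jars are alike
- tin: closed steel tin standing in the caddy, 60 mm diameter, 40 mm high, about 80 g, loose; origin: centre of its underside, z up
- bin: bystander: open grey plastic bin without handle, 200 x 160 x 70 mm, partly under the shelf in the bay that the caddy is not in; origin: centre of its underside
- tape: bystander: roll of tape lying on the bench in front of the bin, 90 mm diameter, 24 mm high; origin: centre of its underside
- squeegee: bystander: wooden squeegee lying on its side on the right of the bench, 230 x 100 x 26 mm, length along its x; origin: centre of its underside
- tub: bystander: clear plastic tub beside the left end of the shelf, 110 mm diameter, 55 mm high; origin: centre of its underside
- knife: bystander: ink spatula 200 mm long lying on the left of the bench, along its x; origin: centre of its underside
- brush: bystander: brush 180 mm long lying on the right of the bench, along its x; origin: centre of its underside
Mind the look-alikes: they are no part of the job. Of the things that look like the tin, the largest one is meant.

How it is judged (in metres and radians):
On the way:
1. the caddy has been slid out along the bench and is clear of the shelf, not yet raised (x of caddy in the frame of shelf below -0.13 m and height (world z) of caddy below 0.02 m), for 0.1 s.
At the end, for the whole second after the job is handed in: Held by its wooden grip (within 50 mm of its centre), the caddy's underside is 110 to 200 mm above the bench, level within 0.09 rad, still (0.03 m/s, 0.15 rad/s), its centre at least 120 mm in front of the shelf and not touching it; jars and tin stand on its floor (height (world z) of caddy between 0.11 and 0.2 m and angle between caddy's own z axis and vertical below 0.09 rad and linear speed of caddy below 0.03 m/s and angular speed of caddy below 0.15 rad/s and x of caddy in the frame of shelf below -0.12 m and distance between the grasp point and caddy_grip below 0.05 m and contact force between the fingers and caddy above 1 N and contact force between caddy and shelf below 0.2 N and angle between each of jar1, jar2, jar3, tin's own z axis and vertical below 0.15 rad and z of jar1 in the frame of caddy between 0 and 0.016 m and z of jar2 in the frame of caddy between 0 and 0.016 m and z of jar3 in the frame of caddy between 0 and 0.016 m and z of tin in the frame of caddy between 0 and 0.016 m); the arm keeps its last pose, push and grip.
It fails at once if the caddy tilted more than 0.2 rad (angle between caddy's own z axis and vertical above 0.2 rad).
It fails at once if a jar or the tin tipped over or left the caddy (angle between any of jar1, jar2, jar3, tin's own z axis and vertical above 0.35 rad or z of any of jar1, jar2, jar3, tin in the frame of caddy above 0.035 m).
It fails at once if the caddy or its pots bumped the shelf (caddy over 12 N, a pot over 4 N) (contact force between caddy and shelf above 12 N or contact force between any of jar1, jar2, jar3, tin and shelf above 4 N).
It fails at once if one of the other things moved by more than 30 mm (distance of any of bin, tape, squeegee, tub, knife, brush from where it was at the start of the episode above 0.03 m).
It also fails if it takes over 38 s, if anything falls off the work surface, if the arm or the gripper's body presses on something with over 40 N, if the wrist force passes 120 N, or if a joint passes its speed limit or range.

## Working session

There is one attempt and no reset: what is moved stays moved. The work goes in short steps, Python scripts to look and compute and a tool call to move; the robot and the scene stay as the last step left them, time stands still between calls to the robot, and variables do not carry over. Pictures are saved under pics/ and viewed, at most 10 in all, crops included, and the job is handed in when it is done.

Besides the shell and the picture viewer there is one more tool, called after "Call:" as name([rows], argument=value, ...), one row to a line, values as JSON. carry_out: Moves the arm, as the interface text tells. Its arguments: {"type":"object","properties":{"rows":{"type":"array","items":{"type":"array","items":{"type":"number"}}}},"required":["rows"]}

```bash
mkdir -p pics; cat > h.py <<'E'
import numpy as np, cv2
from rig import manip
def ray(P,uv):
    K=np.array(P["K"]);k1=P["k1"]; E=np.array(P["extrinsics"])
    d=np.array([(uv[0]-K[0,2])/K[0,0],(uv[1]-K[1,2])/K[1,1]])
    u=d.copy()
    for _ in range(20): u=d/(1+k1*(u@u))
    R=E[:3,:3]; return -R.T@E[:3,3], R.T@np.array([u[0],u[1],1])
def atz(P,uv,z):
    o,d=ray(P,uv); return o+d*(z-o[2])/d[2]
def proj(P,X):
    K=np.array(P["K"]);E=np.array(P["extrinsics"]);c=E[:3,:3]@np.array(X,float)+E[:3,3]
    u=c[:2]/c[2]; u=u*(1+P["k1"]*(u@u)); return K[:2,:2]@u+K[:2,2]
def tri(obs):
    A=np.zeros((3,3));b=np.zeros(3);L=[]
    for P,uv in obs:
        o,d=ray(P,uv);d=d/np.linalg.norm(d);M=np.eye(3)-np.outer(d,d);A+=M;b+=M@o;L.append((M,o))
    x=np.linalg.solve(A,b); return x,[np.linalg.norm(M@(x-o)) for M,o in L]
E
python3 - <<'E'
from h import *
for c in("scene","top","wrist"):
    cv2.imwrite(f"pics/{c}0.png",manip.camera(c)); P=manip.camera_params(c)
    print(c,np.round(ray(P,(320,240)),2).tolist())
    for n in("caddy","caddy_grip","shelf","tin","jar1","bin","tape"):
        print(n,[(np.round(d["box"]).tolist(),round(d["score"],2)) for d in manip.find_in(c,n)[:4]])
s=manip.get_state();print(s["time"],s["tool_pos"],s["ee_rot"])
E
```

```text
scene [[1035.46, 281.51, 961.73], [-0.47, -0.3, -0.83]]
caddy [([355.0, 265.0, 107.0, 96.0], 0.61), ([345.0, 250.0, 22.0, 29.0], 0.45)]
caddy_grip [([357.0, 264.0, 106.0, 98.0], 0.72)]
shelf [([244.0, 319.0, 263.0, 227.0], 0.7)]
tin [([343.0, 252.0, 22.0, 30.0], 0.78), ([430.0, 279.0, 19.0, 18.0], 0.73), ([427.0, 310.0, 24.0, 23.0], 0.65)]
jar1 [([309.0, 273.0, 21.0, 12.0], 0.62), ([380.0, 259.0, 26.0, 39.0], 0.58)]
bin [([266.0, 216.0, 97.0, 82.0], 0.63)]
tape [([304.0, 181.0, 37.0, 27.0], 0.68)]
top [[232.33, -0.45, 1730.52], [0.15, 0.01, -0.99]]
caddy [([313.0, 222.0, 72.0, 92.0], 0.58), ([393.0, 290.0, 28.0, 33.0], 0.51)]
caddy_grip [([311.0, 225.0, 65.0, 84.0], 0.82)]
shelf [([362.0, 149.0, 181.0, 112.0], 0.93)]
tin [([322.0, 232.0, 23.0, 24.0], 0.84), ([250.0, 246.0, 16.0, 13.0], 0.53), ([242.0, 220.0, 11.0, 17.0], 0.5), ([312.0, 223.0, 72.0, 86.0], 0.25)]
jar1 [([292.0, 239.0, 17.0, 23.0], 0.85), ([333.0, 196.0, 15.0, 17.0], 0.75), ([302.0, 191.0, 18.0, 14.0], 0.7)]
bin [([399.0, 226.0, 62.0, 71.0], 0.62)]
tape [([393.0, 289.0, 34.0, 36.0], 0.64), ([309.0, 225.0, 72.0, 88.0], 0.41)]
wrist [[71.82, 548.66, 372.0], [0.27, -0.05, -0.96]]
caddy []
caddy_grip []
shelf []
tin []
jar1 []
bin []
tape []
1.2 [137.04405752 532.66362898 231.27752255] [ 3.14156966e+00 -2.11690697e-05  2.88977456e+00]
```

View pics/scene0.png

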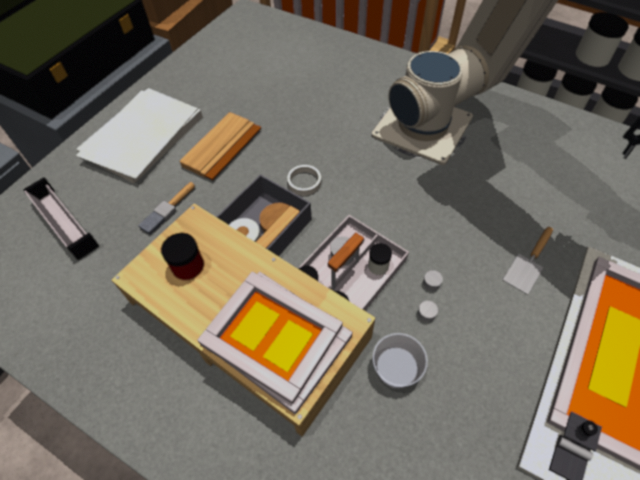

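View pics/top0.png

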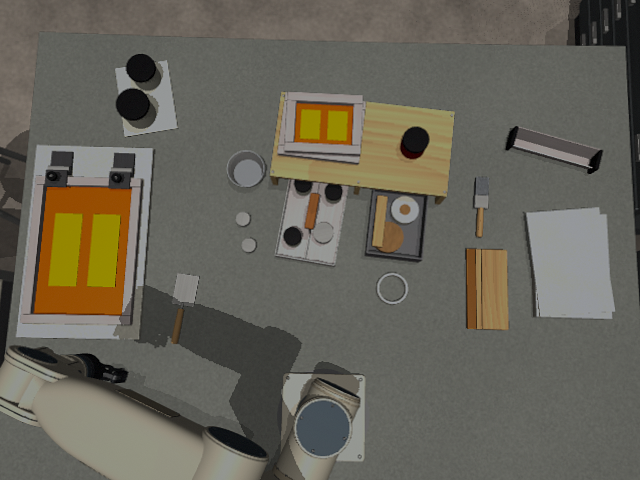

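Both views show the caddy in the left bay. Its red-brown grip is at top (312,210) and scene (346,251). The bin is in the right bay, the tape in front of it, and the tub and two small look-alike tins are to the left. Next I measure the grip by colour and the shelf edge.

```bash
python3 - <<'E'
from h import *
obs=[]
for c,(u0,v0,u1,v1) in dict(scene=(325,230,368,275),top=(298,185,326,236)).items():
    im=manip.camera(c);P=manip.camera_params(c)
    hsv=cv2.cvtColor(im,cv2.COLOR_BGR2HSV)
    m=cv2.inRange(hsv,(3,120,50),(16,255,255));M=np.zeros_like(m);M[v0:v1,u0:u1]=m[v0:v1,u0:u1]
    n,l,st,ce=cv2.connectedComponentsWithStats(M);i=1+np.argmax(st[1:,4])
    r=cv2.minAreaRect(np.argwhere(l==i)[:,::-1].astype(np.float32))
    print(c,st[i],ce[i],r);bp=cv2.boxPoints(r)
    print(np.round([atz(P,p,125) for p in bp],0).tolist()); obs.append((P,ce[i]))
    sc=5
    cr=im[170:310,200:480] if c=="top" else im[190:340,200:460]
    cv2.imwrite(f"pics/{c}1.png",cv2.resize(cr,None,fx=2.8,fy=2.8,interpolation=cv2.INTER_CUBIC))
print(tri(obs))
E
```

```text
scene [329 233  34  38 526] [345.38593156 251.59315589] ((345.7500305175781, 251.25003051757812), (12.727920532226562, 43.133514404296875), 45.0)
[[610.0, 24.0, 125.0], [511.0, 43.0, 125.0], [522.0, 71.0, 125.0], [620.0, 51.0, 125.0]]
top [305 193  14  36 312] [311.67948718 210.68910256] ((311.7039794921875, 210.62799072265625), (8.765386581420898, 35.508758544921875), 10.30484676361084)
[[510.0, 66.0, 125.0], [609.0, 52.0, 125.0], [605.0, 28.0, 125.0], [506.0, 43.0, 125.0]]
(array([560.47252618,  45.67602962, 112.98008011]), [np.float64(2.0124326744715857), np.float64(2.0124326744716274)])
```

View pics/top1.png

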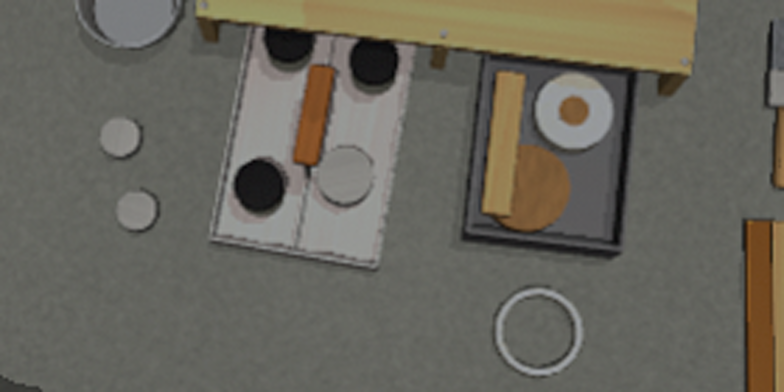

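View pics/scene1.png

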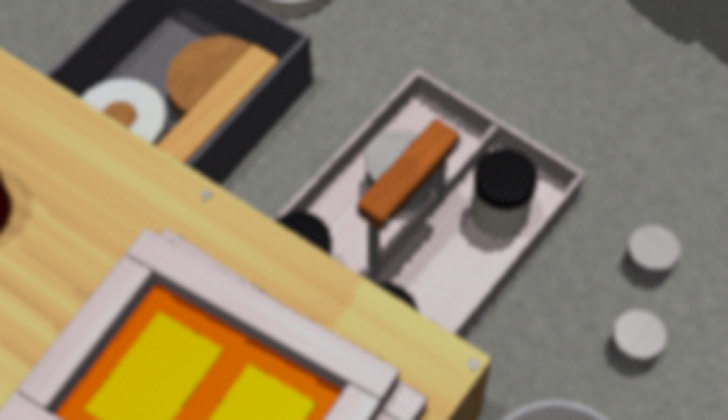

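Top crop: the shelf's front edge runs from full-image (270,176) to (446,197), and the tray's near corners are at (275,256) and (335,266). The shelf turn and the caddy heading come from these.

```bash
python3 - <<'E'
from h import *
P=manip.camera_params("top");f=lambda x,y:(200+x/2.8,170+y/2.8)
a,b=[atz(P,f(*p),107) for p in((197,17),(690,75))]
print("shelf",a,b,np.linalg.norm(a-b)); d=(b-a)/np.linalg.norm(b-a); n=np.array([-d[1],d[0]]); print("yaw",np.arctan2(*n[::-1]),n)
c1,c2=[atz(P,f(*p),38) for p in((210,240),(377,268))]
c3=atz(P,f(248,30),38); c4=atz(P,f(412,48),38)
print("tray",c1,c2,np.linalg.norm(c1-c2)); e=c2-c1; print("yaw",np.arctan2(e[0],-e[1]),[np.arctan2(*(q-p)[[1,0]]) for p,q in((c1,c3),(c2,c4))])
t=np.arctan2(e[0],-e[1]); print("origin est",(c1+c2)[:2]/2+130*np.array([np.cos(t),np.sin(t)]))
m=(a+b)/2; q=np.array([559,46]); print("grip in shelf",n@(q-m[:2]),np.array([-n[1],n[0]])@(q-m[:2]))
E
```

```text
shelf [657.13144357 166.60520448 107.        ] [ 609.68936317 -327.61197255  107.        ] 496.4890422421261
yaw -0.09570115726661557 [ 0.99542414 -0.09555514]
tray [440.57501132 151.18897991  38.        ] [415.9266479  -20.54819286  38.        ] 173.49696922475255
yaw -0.14255027066030815 [np.float64(-0.139941863620065), np.float64(-0.13460739223978826)]
origin est [556.9322271   46.85155653]
grip in shelf -86.15796034420578 118.81422545779105
```

Call:
carry_out([
  [-1,-0.02,-0.014,-0.01,-0.02],
  [-1,-0.05,-0.035,-0.02,-0.04],
  [-1,-0.08,-0.055,-0.02,-0.06],
  [-1,-0.11,-0.076,-0.02,-0.08],
  [-1,-0.14,-0.097,-0.02,-0.1],
  [-1,-0.17,-0.118,-0.02,-0.112],
  [-1,-0.2,-0.138,-0.02,-0.112],
  [-1,-0.23,-0.159,-0.02,-0.112],
  [-1,-0.26,-0.18,-0.02,-0.112],
  [-1,-0.29,-0.2,-0.02,-0.112],
  [-1,-0.31,-0.215,-0.02,-0.112],
  [-1,-0.32,-0.222,-0.02,-0.112],
])

```text
time: 2.3
tool_pos: [393.4, 235.6, 251.3]
ee_rot: [-3.141, 0.001, 2.999]
force: [-0.2, -0.4, -0.4]
grip_width: 85.3
finger_force: 0.0
```

Call:
carry_out([
  [-1,-0.02,-0.016,0,0],
  [-1,-0.045,-0.036,0,0],
  [-1,-0.07,-0.056,0,0],
  [-1,-0.095,-0.076,0,0],
  [-1,-0.12,-0.096,0,0],
  [-1,-0.145,-0.117,0,0],
  [-1,-0.16,-0.129,0,0],
  [-1,-0.168,-0.135,0,0],
  [-1,-0.168,-0.135,0,0],
  [-1,-0.168,-0.135,0,0],
])

```text
time: 3.13
tool_pos: [538.8, 81.1, 251.1]
ee_rot: [3.141, -0.001, 3.001]
force: [0.5, 0.5, 0.0]
grip_width: 85.5
finger_force: 0.0
```

```bash
cat > grip.py <<'E'
from h import *
def look(name=None):
    s=manip.get_state(); P=manip.camera_params("wrist"); im=manip.camera("wrist")
    m=cv2.inRange(cv2.cvtColor(im,cv2.COLOR_BGR2HSV),(3,120,50),(16,255,255))
    n,l,st,ce=cv2.connectedComponentsWithStats(m);i=1+np.argmax(st[1:,4])
    r=cv2.minAreaRect(np.argwhere(l==i)[:,::-1].astype(np.float32)); bp=cv2.boxPoints(r)
    print(s["tool_pos"],s["ee_rot"][2],st[i],r); print(np.round([atz(P,p,125) for p in bp]).tolist())
    print(atz(P,r[0],125))
    print([(np.round(d["box"]).tolist(),round(d["score"],2)) for d in manip.find_in("wrist","caddy_grip")])
    if name: cv2.imwrite(f"pics/{name}.png",im)
    return P,r[0]
E
python3 - <<'E'
from grip import *
P,c=look("w1")
import json
json.dump([{k:np.array(v).tolist() for k,v in P.items()},list(c)],open("v1.json","w"))
E
```

```text
[538.80003777  81.08692379 251.0621967 ] 3.001249565296007 [ 255  198   35  122 3924] ((272.011962890625, 258.51751708984375), (121.28573608398438, 33.327110290527344), 89.32596588134766)
[[508.0, 41.0, 125.0], [511.0, 65.0, 125.0], [610.0, 51.0, 125.0], [607.0, 24.0, 125.0]]
[556.73895851  45.61998421 125.        ]
[([280.0, 223.0, 187.0, 246.0], 0.6)]
```

View pics/w1.png

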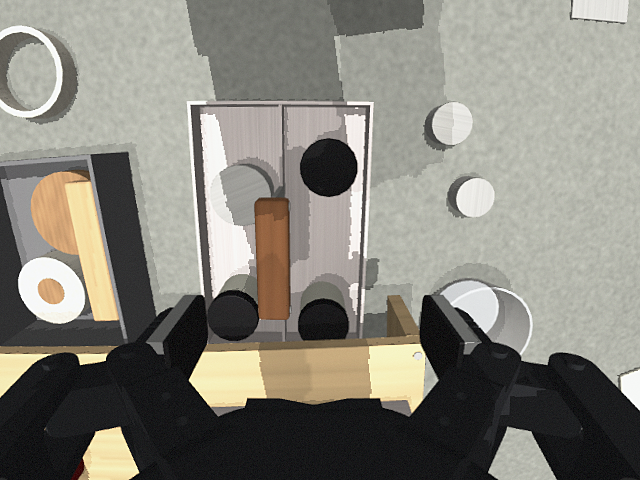

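The wrist view shows the grip at (272,258), parallel to the fingers' approach, with all four pots standing in the tray. I move above it and look again for height.

Call:
carry_out([
  [-1,-0.01,-0.014,0,0],
  [-1,-0.02,-0.027,0,0],
  [-1,-0.024,-0.033,0,0],
  [-1,-0.024,-0.033,0,0],
  [-1,-0.024,-0.033,0,0],
])

```text
time: 3.65
tool_pos: [557.9, 45.5, 251.4]
ee_rot: [3.141, -0.0, 3.002]
force: [-0.2, 0.3, -1.0]
grip_width: 85.4
finger_force: 0.0
```

```bash
python3 - <<'E'
from grip import *
import json
P,c=look(); P1,c1=json.load(open("v1.json"))
print(tri([(P,c),(P1,c1)]))
T=manip.camera_params("top")
S=manip.camera_params("scene")
print(tri([(P,c),(S,(345.7,251.3))]),tri([(P,c),(T,(311.7,210.6)),(S,(345.7,251.3))]))
E
```

```text
[557.85045715  45.46256117 251.38818535] 3.001883300933148 [ 297  168   34  125 4065] ((313.4999694824219, 229.99996948242188), (32.99999237060547, 123.99998474121094), 0.0)
[[607.0, 25.0, 125.0], [510.0, 40.0, 125.0], [513.0, 63.0, 125.0], [610.0, 51.0, 125.0]]
[557.81959212  45.12060843 125.        ]
[([313.0, 198.0, 191.0, 253.0], 0.86)]
(array([559.01214892,  44.76011984, 118.88874976]), [np.float64(0.36030275708030984), np.float64(0.36030275708051107)])
(array([560.66248583,  44.51865137, 113.91909567]), [np.float64(0.24556164959752028), np.float64(0.24556164959754637)]) (array([560.37028429,  45.52960793, 114.23816556]), [np.float64(0.7755966071362138), np.float64(2.0325093492356894), np.float64(1.276392231193173)])
```

Height 114–119 mm agrees with the stated 115. I descend so the grasp point is at z ≈ 115, then close.

Call:
carry_out([
  [-1,-0.001,0,0.015,0],
  [-1,-0.001,0,0.04,0],
  [-1,-0.001,0,0.065,0],
  [-1,-0.001,0,0.09,0],
  [-1,-0.001,0,0.11,0],
  [-1,-0.001,0,0.128,0],
  [-1,-0.001,0,0.142,0],
  [-1,-0.001,0,0.15,0],
  [-1,-0.001,0,0.155,0],
  [-1,-0.001,0,0.155,0],
  [-1,-0.001,0,0.155,0],
  [-1,-0.001,0,0.155,0],
])

```text
time: 4.75
tool_pos: [559.8, 44.7, 97.2]
ee_rot: [3.141, 0.002, 3.002]
force: [0.1, -0.1, 0.9]
grip_width: 85.3
finger_force: 0.0
```

Call:
carry_out([
  [-0.5,0,0,0,0],
  [0,0,0,0,0],
  [0.2,0,0,0,0],
  [0.4,0,0,0,0],
  [0.6,0,0,0,0],
  [0.8,0,0,0,0],
  [1,0,0,0,0],
  [1,0,0,0,0],
  [1,0,0,0,0],
  [1,0,0,0,0],
  [1,0,0,0,0],
  [1,0,0,0,0],
])

```text
time: 5.75
tool_pos: [559.5, 44.9, 96.5]
ee_rot: [3.141, 0.0, 3.002]
force: [-1.1, 4.0, 5.4]
grip_width: 25.1
finger_force: 61.5
```

Call:
carry_out([
  [1,0.001,0,0,0],
  [1,0.003,0,0,0],
  [1,0.006,0,0,0],
  [1,0.01,-0.0005,0,0],
  [1,0.014,-0.0006,0,0],
  [1,0.018,-0.0008,0,0],
  [1,0.022,-0.001,0,0],
  [1,0.026,-0.001,0,0],
  [1,0.03,-0.0013,0,0],
  [1,0.034,-0.0015,0,0],
  [1,0.037,-0.0016,0,0],
  [1,0.038,-0.0017,0,0],
])

```text
time: 6.75
tool_pos: [522.0, 47.8, 96.5]
ee_rot: [-3.141, 0.002, 3.002]
force: [4.7, -0.7, 1.1]
grip_width: 25.1
finger_force: 61.0
```

Call:
carry_out([
  [1,0.001,0,0,0],
  [1,0.004,0,0,0],
  [1,0.008,0,0,0],
  [1,0.013,-0.0006,0,0],
  [1,0.018,-0.0008,0,0],
  [1,0.023,-0.001,0,0],
  [1,0.028,-0.0012,0,0],
  [1,0.033,-0.0014,0,0],
  [1,0.037,-0.0016,0,0],
  [1,0.04,-0.0018,0,0],
  [1,0.042,-0.0018,0,0],
  [1,0.042,-0.0018,0,0],
])

```text
time: 7.75
tool_pos: [479.8, 52.1, 96.5]
ee_rot: [-3.141, 0.001, 3.002]
force: [2.9, -0.6, 4.4]
grip_width: 25.2
finger_force: 61.2
```

```bash
python3 - <<'E'
from h import *
a=manip.camera("top")[150:290,200:470];b=manip.camera("scene")[190:340,240:460]
cv2.imwrite("pics/mid.png",np.hstack([cv2.resize(a,(440,228),interpolation=cv2.INTER_CUBIC),cv2.resize(b,(335,228),interpolation=cv2.INTER_CUBIC)]))
cv2.imwrite("pics/midw.png",manip.camera("wrist"))
s=manip.get_state();print(s["tool_pos"],s["force"],s["ft_torque"],s["grip_width"])
E
```

```text
[479.75652692  52.13446605  96.47684801] [ 2.28866987 -1.204286    6.53313679] [-0.3849631  -0.40411984  0.05444855] 25.338174648486667
```

View pics/mid.png

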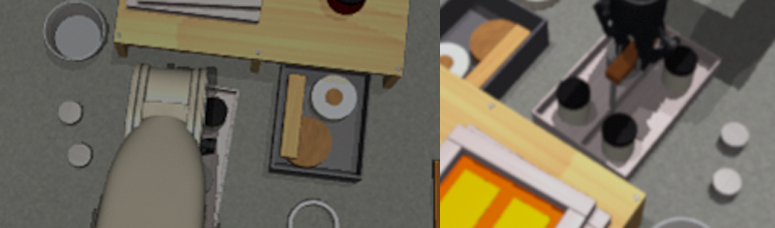

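View pics/midw.png

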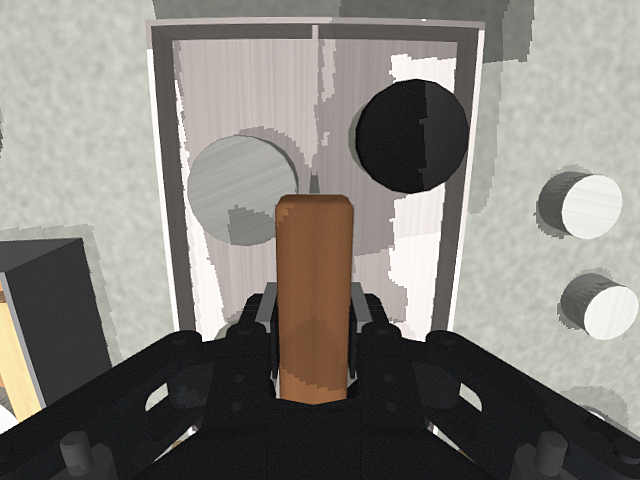

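The tray's far edge is clear of the shelf and the pots are standing. Lift gently and check early.

Call:
carry_out([
  [1,0,0,-0.001,0],
  [1,0,0,-0.003,0],
  [1,0,0,-0.006,0],
  [1,0,0,-0.01,0],
  [1,0,0,-0.014,0],
  [1,0,0,-0.018,0],
  [1,0,0,-0.021,0],
  [1,0,0,-0.023,0],
  [1,0,0,-0.024,0],
  [1,0,0,-0.024,0],
])

```text
time: 8.73
tool_pos: [479.7, 52.4, 120.5]
ee_rot: [3.142, 0.0, 3.002]
force: [-0.7, 0.5, -6.7]
grip_width: 25.2
finger_force: 59.9
```

```bash
python3 - <<'E'
from h import *
b=manip.camera("scene")[170:340,240:480]
cv2.imwrite("pics/lift.png",np.hstack([cv2.resize(b,(400,283),interpolation=cv2.INTER_CUBIC),cv2.resize(manip.camera("wrist"),(377,283))]))
s=manip.get_state();print(s["tool_pos"],s["ee_rot"],s["force"],s["ft_torque"],s["grip_width"])
E
```

```text
[479.54511507  52.37097474 120.20145054] [ 3.14158413e+00 -1.36821505e-04  3.00181863e+00] [ 0.02097269  0.06498797 -7.940481  ] [-0.02660864  0.0269897   0.05372204] 25.0157014736291
```

View pics/lift.png

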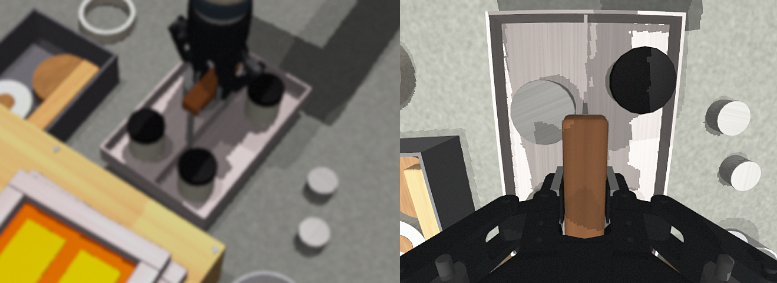

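Balanced (8 N, almost no moment), and the tray looks level with all pots standing. Raise the rest.

Call:
carry_out([
  [1,0,0,-0.002,0],
  [1,0,0,-0.006,0],
  [1,0,0,-0.011,0],
  [1,0,0,-0.017,0],
  [1,0,0,-0.023,0],
  [1,0,0,-0.03,0],
  [1,0,0,-0.037,0],
  [1,0,0,-0.044,0],
  [1,0,0,-0.051,0],
  [1,0,0,-0.057,0],
  [1,0,0,-0.061,0],
  [1,0,0,-0.063,0],
])

```text
time: 9.83
tool_pos: [479.9, 52.3, 184.0]
ee_rot: [3.142, 0.001, 3.002]
force: [0.1, -1.0, -7.2]
grip_width: 25.1
finger_force: 59.9
```

Call:
carry_out([
  [1,0,0,-0.003,0],
  [1,0,0,-0.008,0],
  [1,0,0,-0.015,0],
  [1,0,0,-0.022,0],
  [1,0,0,-0.03,0],
  [1,0,0,-0.038,0],
  [1,0,0,-0.046,0],
  [1,0,0,-0.053,0],
  [1,0,0,-0.058,0],
  [1,0,0,-0.062,0],
  [1,0,0,-0.064,0],
  [1,0,0,-0.065,0],
])

```text
time: 10.83
tool_pos: [479.6, 52.4, 248.5]
ee_rot: [3.142, 0.0, 3.002]
force: [-0.1, 0.4, -8.1]
grip_width: 25.1
finger_force: 59.9
```

Call:
carry_out([
  [1,0,0,0,0],
  [1,0,0,0,0],
  [1,0,0,0,0],
  [1,0,0,0,0],
  [1,0,0,0,0],
  [1,0,0,0,0],
])

```text
time: 11.33
tool_pos: [479.6, 52.4, 248.2]
ee_rot: [3.142, -0.0, 3.002]
force: [-0.1, 0.6, -8.3]
grip_width: 25.3
finger_force: 59.9
```

```bash
python3 - <<'E'
from h import *
b=manip.camera("scene")[120:340,200:480]
cv2.imwrite("pics/end.png",np.hstack([cv2.resize(b,(400,314),interpolation=cv2.INTER_CUBIC),cv2.resize(manip.camera("wrist"),(400,314))]))
s=manip.get_state();print(s["tool_pos"],s["ee_rot"],s["force"],s["ft_torque"],s["qvel"],s["finger_force"])
E
```

```text
[479.61932586  52.36581046 248.24593679] [ 3.14158542e+00 -5.93029345e-05  3.00180143e+00] [ 0.30283348  0.20311046 -7.38778262] [-0.0317556   0.00405865 -0.01540517] [-0.00102728 -0.00070778  0.00036114 -0.00074003 -0.00098418 -0.00045298] 59.91662800312042
```

View pics/end.png

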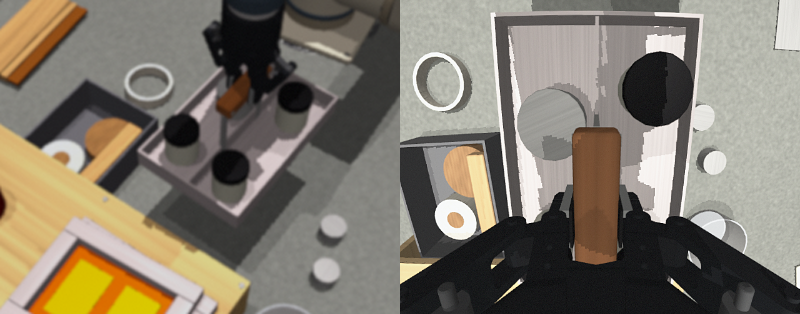

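The caddy is held about 15 cm up, level and still, with all pots standing in it.

```bash
python3 -c "
from rig import manip; print(manip.hand_in())"
```

```text
the job is handed in; nothing more can be done
None
```

I slid the caddy out clear of the shelf and raised it to about 15 cm above the bench, then handed the job in with it held still and level by its grip and all four pots standing; the hand-in returned no verdict.

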